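# Shelve the wound mini spool and zero the length counter

## Task

The orange mini spool has just been wound: stand it upright in the empty place of the row of spools on the low shelf, and turn the reset knob of the length counter anticlockwise (seen from above) fully back to its zero stop, ready for the next one. The knob is locked unless it is pushed down, so keep it pushed down while turning, and take a new grip as often as needed. Leave the other spools and everything else on the bench where they are.

Things in the scene. Friction and masses are not known exactly. Their poses are not given: they have to be found in the camera images.
- reset_knob (a joint): angle of the push-to-turn reset knob on the blue counter, rad: 0 at the zero stop, growing clockwise seen from above, end of travel 4.7; starts at 1.9 to 3.6. Up, pins lock it (play 0.02): do not twist it unpressed. Held down it turns easily (0.03 N m); at the stop the moment rises sharply. Let go, it springs up into the nearest lock gap; the gaps are 0.16 rad apart, one at zero.
- knob_grip (a point): point on the knob's axis at mid height of its grip bar, 79 mm above the bench when up. Black bar 40 long (this point's x), 12 wide, 26 mm tall, on a black round flange 60 mm across, 6 mm thick; flange top 13 mm below this point. Orange pointer, 8 mm wide, at the -x end. Fingertips can stand on the flange on both sides of the bar and push it down while gripping; 50 mm opening is plenty.
- plunger (a joint): how far the knob is pushed down, m: 0 up (locked), 0.007 fully down. The spring gives way at about 7 N and reaches about 10.5 N at full travel, then it is solid. From 5 mm down the rotation is free; push until it is nearly or quite solid (12 to 15 N) and hold it there while turning.
- pointer_tip (a point): outer end of the orange pointer, 43 mm from the knob axis, 17.5 mm below knob_grip; turns with the knob.
- zero_stop (a point): top of the fixed red zero stop post, 10 mm diameter, 8 mm above the counter's top face, 40 mm from the knob axis. At zero the pointer lies beside it (the pointer comes from the scale and meets it turning anticlockwise).
- counter: fixed blue length counter, housing 150 x 150 x 50 mm with a white dial on top, black scale marks and a red mark at zero; origin at the centre of its underside, knob axis through it. At zero the pointer points along the counter's -x axis. Two black rollers and brass tubes on its +x side reach 120 mm from the origin, up to 24 mm high.
- spool_orange: loose mini spool with orange winding, grey flanges and an orange ring on top, 46 mm diameter, 40 mm tall, about 70 g, standing upright on the green mat; origin at the centre of its underside, z up.
- empty_place: the empty place in the row: a flat yellow ring (48 mm diameter, black inside) painted on the shelf; origin at its centre on the shelf's top, 30 mm above the bench. Its y axis runs along the row, its x axis across the shelf. The next places are 60 mm away to one or both sides, with 14 mm between spools, so grip across the shelf (along x), not along the row.
- shelf: fixed low plywood shelf, 85 mm deep (x), 270 mm long (y), top 30 mm above the bench, open all round; origin at the centre of its underside on the bench. Four places in one row along y at -90, -30, 30 and 90 mm.
- spool_white: upright mini spool on the shelf, 46 mm diameter, 40 mm tall, white winding and top ring; origin at the centre of its underside, z up. Leave it.
- spool_blue: upright mini spool on the shelf, 46 mm diameter, 40 mm tall, blue winding and top ring; origin at the centre of its underside, z up. Leave it.
- spool_green: upright mini spool on the shelf, 46 mm diameter, 40 mm tall, green winding and top ring; origin at the centre of its underside, z up. Leave it.
- chassis: black printed model truck chassis, 205 x 80 x 20 mm, loose; origin at its middle on the bench, length along its x. Leave it.
- paint_red: red paint jar, 34 mm diameter, 45 mm tall, loose; origin under its centre. Leave it.
- paint_yellow: yellow paint jar, 34 mm diameter, 45 mm tall, loose; origin under its centre. Leave it.
- glue: white glue bottle with a blue cap, 36 mm diameter, 90 mm tall, loose; origin under its centre. Leave it.
- screwdriver: screwdriver 160 mm long, lying along its x, loose. Leave it.

How it is judged:
By the outcome, as a careful person would: the job done as asked, in the order asked, and still so for the second after the job is handed in, with the robot touching nothing.
It also fails if it takes over 72 s, if anything falls off the work surface, if the arm or the gripper's body presses on something with over 40 N, if the wrist force passes 120 N, or if a joint passes its speed limit or range.

## Robot

A 7-joint arm with a two-finger parallel gripper is mounted at the origin on the work surface. World frame = base frame: x ahead of the robot, y to its left, z up, the work surface at z = 0. Lengths are in m, angles in rad, forces in N, time in s.
With the tool pointing down it reaches from about 0.4 to 0.85 m from the base axis. Payload 10.4 kg.
Tool frame: the origin (TCP) lies between the finger pads; the fingertips stand 19 mm ahead of it and the grasp point (between the pads) is the TCP (manip.tips_ahead is the distance from the TCP to the fingertips, in m); z points along the fingers, y is the line along which they close (so a half turn about z gives the same grasp; the last joint's range is limited). The gripper opens to 85 mm and grips with 20 to 120 N. Pads are 22 mm wide; open, the fingers measure 114 mm over their backs; the gripper's body (76 mm by 85 mm) begins 54 mm behind the grasp point. The pads swing forward as they close: fully open they stand 13 mm farther back than shut.
Start: joints at [1.16, 0.332, -0.065, 1.46, 0.022, 1.35, -0.088], TCP at [0.236, -0.579, 0.25] pointing down, gripper open.
Joint ranges: [-2.6, 2.6], [-0.5, 2.12], [-1.47, 1.34], [0.16, 2.42], [-1.27, 4.41], [0.06, 2.06], [-2.6, 2.6]. Speed limits (rad/s): [2.22, 2.22, 2.79, 2.79, 3.14, 3.14, 3.14].

## Interface

Orientations are given as a unit quaternion [x, y, z, w].
In Python, from workcell import manip, viewer gives the robot as it stands.
- The arm moves only by the tool arm_command, never from a script. Its argument "series" is text: rows parted by semicolons, each of 5 numbers parted by spaces: the closure, from 0 (fully open) to 1 (shut), then the shift along the tool's x, y, z normalised to -1 to 1, where 1 is 0.4 m, then the turn about the tool's z normalised to -1 to 1, where 1 is 180 degrees. In form: jaw tx ty tz spin; .... A call has exactly 10 rows; each row shifts and turns the commanded pose from where the row before left it, along the tool's axes as they then stand; what a row does not reach is not made up. A row lasts 1/8 s, in which the tool goes at most 62.5 mm and 10.7 degrees, less where a joint would pass 70% of its speed; a pose out of reach is approached as far as the arm can. A call with a number of a shift or a turn outside -1 to 1 is refused whole. A call with a gripper value outside its range is refused whole. The fingers move at their own pace and stop on an object; "newtons" is the grip in N (left out, the last holds). Time passes only in rows, so rows that do not move let the fingers close, or fill a call up. It gives the time, the measured TCP pose, the force, the opening and the grip force at its end, in the units of the state.
- manip.get_obs(): the state, without advancing time (a new reading comes with each control period).
- viewer.camera(name): name is "scene" or "top" or "wrist"; returns a dict with "pixels" (420x560x3 uint8, red, green, blue), "intrinsics" (3x3 intrinsics, pixels), "extrinsics" (4x4, takes a point from world to camera coordinates). Camera axes: x right, y up, looking along -z (the intrinsics and any distortion apply to the point x, -y, -z); pixel columns grow to the right and rows downward; lengths in m; the calibration is good to about 2 mm. A picture is of the moment at which its call begins. There is no depth.
- manip.hand_in(): hands the job in; it is judged then, once.
The state is a dict: "clock": time; "joint_pos": joint angles; "joint_velocities": joint speeds; "tau": joint torques, N m; "position": TCP position; "ee_rot": TCP orientation; "ft_force": force on the tool from outside, world axes, zero at the start; "torque": the same for the moment, N m; "grip_width": opening from 0.0 (shut) to 1.0 (fully open); "grasp_force": force on a finger pad.
Only numpy, scipy, OpenCV 4.12 (cv2) and the standard library are available. Lean on these libraries where they do the work, as an engineer would, in place of code of your own. Each camera call takes 0.05 s, during which the arm holds its last target. There are 200 camera calls.

## Working session

There is one attempt and no reset: what is moved stays moved. The work goes in short steps, Python scripts to look and compute and a tool call to move; the robot and the scene stay as the last step left them, time stands still between calls to the robot, and variables do not carry over. Pictures are saved under pics/ and viewed, at most 10 in all, crops included, and the job is handed in when it is done.

Besides the shell and the picture viewer there is one more tool, called after "Request:" in YAML: its name, and indented under it one key for each argument. arm_command: Moves the arm, as the interface text tells. Scaled input: -1 to 1 covers 0.4 m each way for a shift and 180 degrees each way for a turn. Its arguments: {"type":"object","properties":{"series":{"type":"string"},"newtons":{"type":"number"}},"required":["series"]}

```bash
mkdir -p pics
python3 - <<'E'
from workcell import manip, viewer
import cv2,numpy as np
o=manip.get_obs();print({k:np.round(v,3).tolist() for k,v in o.items()}, manip.tips_ahead)
for n in ("scene","top"):
    c=viewer.camera(n);cv2.imwrite(f"pics/{n}0.png",c["pixels"][:,:,::-1]);np.savez(f"pics/{n}0.npz",**c)
    print(n,np.round(c["intrinsics"],2).tolist(),np.round(c["extrinsics"],3).tolist(),[k for k in c])
E
```

```text
{'clock': 0.0, 'joint_pos': [1.16, 0.333, -0.065, 1.461, 0.022, 1.35, -0.088], 'joint_velocities': [0.001, 0.0, 0.0, -0.001, 0.001, -0.0, -0.002], 'tau': [-0.0, -62.545, 0.049, -39.16, 0.016, 0.01, -0.0], 'position': [0.236, -0.578, 0.25], 'ee_rot': [0.981, 0.193, -0.0, -0.001], 'ft_force': [-0.455, 0.341, -0.016], 'torque': [-0.067, 0.03, 0.032], 'grasp_force': 0.0, 'grip_width': 0.998} 0.019
scene [[442.19, 0.0, 285.45], [0.0, 442.19, 211.89], [0.0, 0.0, 1.0]] [[0.838, 0.545, -0.012, -0.411], [-0.323, 0.514, 0.794, 0.146], [0.439, -0.662, 0.607, -1.313], [0.0, 0.0, 0.0, 1.0]] ['pixels', 'intrinsics', 'extrinsics']
top [[454.74, 0.0, 282.3], [0.0, 454.74, 213.19], [0.0, 0.0, 1.0]] [[0.013, -1.0, -0.014, -0.049], [0.99, 0.011, 0.141, -0.546], [-0.14, -0.015, 0.99, -0.937], [0.0, 0.0, 0.0, 1.0]] ['pixels', 'intrinsics', 'extrinsics']
```

View pics/scene0.png

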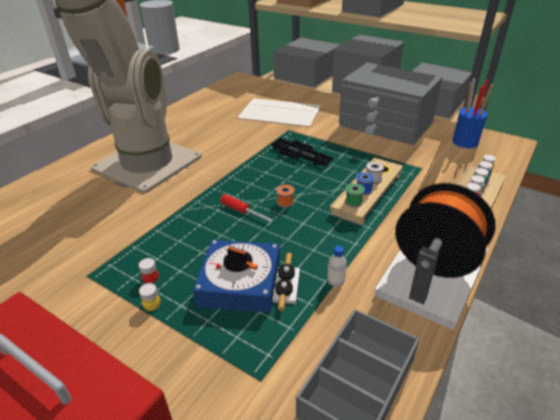

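View pics/top0.png

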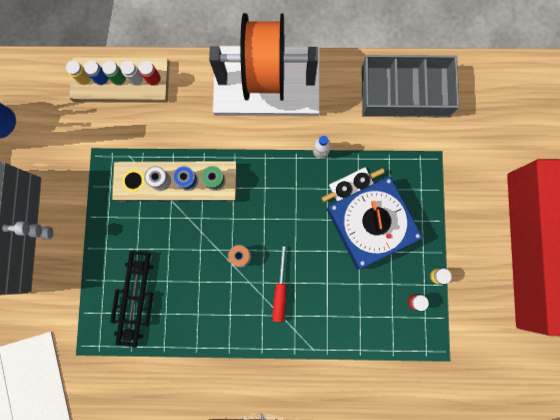

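The scene view shows orange spool at about (286,196), the shelf at (367,188) and the counter at (238,270). In the top view the empty place is at (133,181), the orange spool at (239,256), the knob at (377,221) with its pointer toward (375,205), and the red stop at (390,236).

```bash
cat > h.py <<'E'
import numpy as np,cv2
def load(n): return dict(np.load(f"pics/{n}.npz"))
def ray(c,uv):
    E=c["extrinsics"];K=c["intrinsics"];R=E[:3,:3];p=-R.T@E[:3,3]
    d=np.linalg.inv(K)@np.array([uv[0],uv[1],1.]);d=R.T@(d*[1,-1,-1]);return p,d/np.linalg.norm(d)
def plane(c,uv,z):
    p,d=ray(c,uv);return p+d*(z-p[2])/d[2]
def tri(obs):
    A=np.zeros((3,3));b=np.zeros(3);L=[]
    for c,uv in obs:
        p,d=ray(c,uv);M=np.eye(3)-np.outer(d,d);A+=M;b+=M@p;L.append((p,M))
    x=np.linalg.solve(A,b);return x,max(np.linalg.norm(M@(x-p)) for p,M in L)
def proj(c,X):
    E=c["extrinsics"];q=E[:3,:3]@np.asarray(X)+E[:3,3];q=c["intrinsics"]@(q*[1,-1,-1]);return q[:2]/q[2]
def blobs(c,lo,hi,box=None,amin=8):
    h=cv2.cvtColor(c["pixels"],cv2.COLOR_RGB2HSV);m=cv2.inRange(h,np.array(lo),np.array(hi))
    if box: k=np.zeros_like(m);x0,y0,x1,y1=box;k[y0:y1,x0:x1]=1;m=m*k
    n,l,s,ce=cv2.connectedComponentsWithStats(m)
    return sorted([(int(s[i,4]),np.round(ce[i],1).tolist(),s[i,:4].tolist()) for i in range(1,n) if s[i,4]>=amin],reverse=True),m
E
python3 - <<'E'
from h import *
t=load("top0");s=load("scene0")
OR=((3,120,90),(20,255,255));BL=((100,120,60),(125,255,255));YE=((22,120,120),(35,255,255));GR=((50,90,60),(80,255,255));RD=((0,150,90),(4,255,255))
for nm,c,m,b in [("or t",t,OR,(220,240,260,270)),("or s",s,OR,(270,180,300,212)),("ptr t",t,OR,(345,190,410,255)),("ptr s",s,OR,(205,240,275,300)),
 ("yel t",t,YE,(115,165,150,195)),("red t",t,RD,(345,190,410,255)),("yel s",s,YE,(350,150,400,190)),("blue t",t,BL,(320,165,430,275)),("blue s",s,BL,(190,230,285,315))]:
    print(nm,blobs(c,*m,b)[0][:4])
big=lambda im,b,k:cv2.resize(im[b[1]:b[3],b[0]:b[2],::-1],None,fx=k,fy=k,interpolation=cv2.INTER_CUBIC)
a=big(t["pixels"],(320,165,430,275),3.6);b_=big(t["pixels"],(100,150,250,270),2.6)
c=big(s["pixels"],(265,150,405,230),3)
out=np.zeros((600,800,3),np.uint8);out[:396,:396]=a[:396,:396];out[:b_.shape[0],400:400+b_.shape[1]]=b_;out[330:330+c.shape[0],0:0]=0
out[360:360+c.shape[0],380:800]=c[:,:420];cv2.imwrite("pics/crops1.png",out)
E
```

```text
or t [(178, [238.3, 255.4], [229, 246, 20, 20])]
or s [(242, [285.0, 195.9], [277, 185, 17, 21])]
ptr t [(98, [377.0, 213.3], [372, 201, 10, 29])]
ptr s [(51, [251.0, 264.6], [246, 261, 11, 8]), (49, [236.7, 250.1], [229, 247, 17, 7])]
yel t [(149, [133.2, 180.1], [122, 170, 22, 21])]
red t [(15, [388.4, 235.6], [387, 234, 4, 4])]
yel s [(21, [387.3, 169.4], [383, 166, 8, 7])]
blue t [(1942, [371.7, 224.6], [327, 177, 96, 92])]
blue s [(2487, [236.8, 286.2], [193, 240, 87, 73])]
```

View pics/crops1.png

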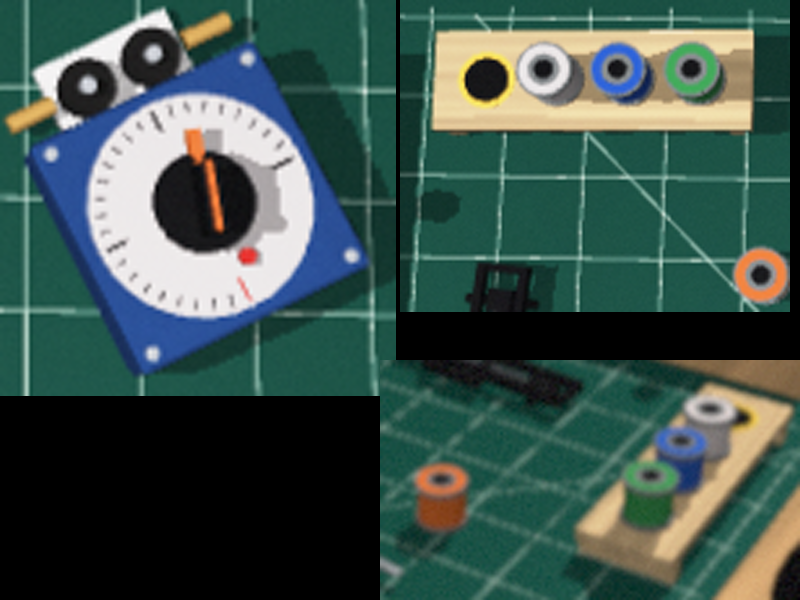

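The crops show the pointer running from the knob to (195,140), i.e. top-image pixel (374,204), with an orange stripe on the bar. The red stop is at (389,236), the zero mark at (388,245). The yellow ring is at (133,180), unobstructed from above and half hidden by the white spool in the scene view.

Run:
```python
from h import *
t=load("top0");s=load("scene0")
def ring(c,lo,hi,box):
    b,m=blobs(c,lo,hi,box);cs,_=cv2.findContours(m,cv2.RETR_EXTERNAL,cv2.CHAIN_APPROX_NONE)
    k=max(cs,key=cv2.contourArea);return cv2.fitEllipse(k)
eo=ring(t,(3,120,90),(20,255,255),(220,240,260,270));ey=ring(t,(22,120,120),(35,255,255),(115,165,150,195))
print(eo,ey)
es=ring(s,(3,120,170),(20,255,255),(270,180,300,212));print(es)
print("orange tri",tri([(t,eo[0]),(s,es[0])]),"z.04:",plane(t,eo[0],.04),plane(s,es[0],.04))
print("empty",plane(t,ey[0],.03), "partial s", plane(s,(387.3,169.4),.03))
B=(150,160,225,195)
for n,lo,hi in (("blue",(100,120,60),(125,255,255)),("green",(50,60,130),(75,255,255))):
    e=ring(t,lo,hi,B);print(n,e,plane(t,e[0],.07))
print("white",plane(t,(100+543/1-0 if 0 else 100+(544-400)/2.6,150+69/2.6),.07))
# counter screws in crop
P=[plane(t,(320+u/3.6,165+v/3.6),.05)[:2] for u,v in((51,154),(248,60),(352,256),(153,354))]
P=np.array(P);print(P,P.mean(0))
ax=(P[0]+P[1]-P[2]-P[3])/2;print("ctr x dir",np.degrees(np.arctan2(ax[1],ax[0])),np.linalg.norm(ax), np.linalg.norm(P[0]-P[1]))
b,m=blobs(t,(3,120,90),(20,255,255),(345,190,410,255));
g=plane(t,(320+195/3.6,165+143/3.6),.0615);print("ptr",g)
d=g[:2]-P.mean(0);print(np.degrees(np.arctan2(d[1],d[0])),np.linalg.norm(d))
print("stop",plane(t,(388.4,235.6),.058))
```

```text
((238.3221435546875, 255.3726348876953), (18.346900939941406, 18.75107765197754), 18.388708114624023) ((132.868408203125, 180.16270446777344), (20.104454040527344, 21.14324378967285), 59.59840774536133)
((285.0230407714844, 189.62692260742188), (8.7413969039917, 15.210245132446289), 88.90353393554688)
orange tri (array([0.4558008 , 0.05018735, 0.04008489]), np.float64(0.0008562327700666074)) z.04: [0.45512711 0.04966572 0.04      ] [0.45633388 0.05091987 0.04      ]
empty [0.61735909 0.28693545 0.03      ] partial s [0.6325393  0.29343796 0.03      ]
blue ((183.0906524658203, 176.07257080078125), (18.13797950744629, 18.706809997558594), 75.35153198242188) [0.61864457 0.16712708 0.07      ]
green ((211.54522705078125, 176.03384399414062), (18.383211135864258, 19.3635196685791), 70.14824676513672) [0.61930774 0.10710915 0.07      ]
white [0.61707663 0.22561782 0.07      ]
[[ 0.55761061 -0.1521217 ]
 [ 0.6151907  -0.26881897]
 [ 0.49941888 -0.32680308]
 [ 0.44127402 -0.21060439]] [ 0.52837355 -0.23958703]
ctr x dir 26.64647222393309 0.12984493576876377 0.13012962135595008
ptr [ 0.56318517 -0.23456975  0.0615    ]
8.20136837283843 0.03517132067229198
stop [ 0.4990314  -0.26373152  0.058     ]
```

Positions agree with the text: the orange ring triangulates to z 0.040, the place spacing to 60 mm, and the counter screws form a 130 mm square. I'll move now.

```bash
cat > g.py <<'E'
import sys,numpy as np
from workcell import manip
from scipy.spatial.transform import Rotation as R
# usage: g.py x y z [target yaw of tool y, deg]: prints shift in tool axes (norm.) and spin
o=manip.get_obs();r=R.from_quat(o["ee_rot"]);M=r.as_matrix();a=[float(v) for v in sys.argv[1:]]
yw=np.degrees(np.arctan2(M[1,1],M[0,1]));print("t",round(float(o["clock"]),2),"pos",np.round(o["position"],4),"yaw_y %.2f tilt %.2f"%(yw,np.degrees(np.arccos(-M[2,2]))),"q",np.round(o["joint_pos"],2),"F",np.round(o["ft_force"],1),"T",np.round(o["torque"],2),"w %.3f gf %.1f"%(o["grip_width"],o["grasp_force"]))
if len(a)>=3: print("shift",np.round(M.T@(np.array(a[:3])-o["position"])/.4,4))
if len(a)>3: d=-((a[3]-yw+180)%360-180);print("spin",round(d/180,4))
E
python3 g.py 0.43 -0.3 0.25 0; python3 g.py 0.456 0.05 0.2
```

```text
t 0.1 pos [ 0.2362 -0.5783  0.2496] yaw_y -67.78 tilt 0.08 q [ 1.16  0.33 -0.06  1.46  0.02  1.35 -0.09] F [ 0.1 -0.7 -0.3] T [-0.01  0.01  0.01] w 0.999 gf 0.0
shift [ 7.116e-01 -4.608e-01 -5.000e-04]
spin -0.3766
t 0.1 pos [ 0.2362 -0.5783  0.2496] yaw_y -67.78 tilt 0.08 q [ 1.16  0.33 -0.06  1.46  0.02  1.35 -0.09] F [ 0.1 -0.7 -0.3] T [-0.01  0.01  0.01] w 0.999 gf 0.0
shift [ 1.1026 -1.2461  0.1255]
```

Request:
arm_command:
  series: "0 0.102 -0.066 0 0; 0 0.102 -0.066 0 0; 0 0.102 -0.066 0 0; 0 0.102 -0.066 0 0; 0 0.102 -0.066 0 0; 0 0.102 -0.066 0 0; 0 0.1 -0.065 0 0; 0 0 0 0 -0.054; 0 0 0 0 -0.054; 0 0 0 0 -0.054"

```text
clock: 1.35
position: [0.4301, -0.3, 0.25]
ee_rot: [0.9, 0.436, -0.0, -0.0]
ft_force: [0.3, 0.0, -0.5]
grip_width: 1.002
grasp_force: 0.0
```

```bash
python3 g.py 0.456 0.05 0.15 0
```

```text
t 1.35 pos [ 0.4301 -0.3     0.25  ] yaw_y -38.28 tilt 0.04 q [ 0.83  0.13 -0.33  1.71  0.04  1.31 -0.18] F [ 0.3  0.  -0.5] T [0.01 0.02 0.01] w 1.002 gf 0.0
shift [ 0.7269 -0.4912  0.2501]
spin -0.2127
```

Request:
arm_command:
  series: "0 0.091 -0.0614 0.0313 0; 0 0.091 -0.0614 0.0313 0; 0 0.091 -0.0614 0.0313 0; 0 0.091 -0.0614 0.0313 0; 0 0.091 -0.0614 0.0313 0; 0 0.091 -0.0614 0.0313 0; 0 0.091 -0.0614 0.0313 0; 0 0.09 -0.0614 0.031 0; 0 0 0 0 -0.053; 0 0 0 0 -0.053"

```text
clock: 2.6
position: [0.4579, 0.0503, 0.1498]
ee_rot: [0.815, 0.58, -0.0, -0.0]
ft_force: [-1.2, -0.5, 0.3]
grip_width: 1.0
grasp_force: 0.0
```

Request:
arm_command:
  series: "0 0 0 0 -0.053; 0 0 0 0 -0.0535; 0 0 0 0 0; 0 0 0 0 0; 0 0 0 0 0; 0 0 0 0 0; 0 0 0 0 0; 0 0 0 0 0; 0 0 0 0 0; 0 0 0 0 0"

```text
clock: 3.85
position: [0.4583, 0.0496, 0.1503]
ee_rot: [0.709, 0.705, -0.0, 0.0]
ft_force: [-0.7, 0.1, -0.4]
grip_width: 0.999
grasp_force: 0.0
```

```bash
python3 g.py 0.456 0.05 0.024 0;python3 - <<'E'
from workcell import viewer
from h import *
c=viewer.camera("wrist");np.savez("pics/w1.npz",**c);cv2.imwrite("pics/w1.png",c["pixels"][:,:,::-1])
print(blobs(c,(3,120,90),(20,255,255))[0][:3], proj(c,(.4558,.0502,.04)))
E
```

```text
t 3.85 pos [0.4583 0.0496 0.1503] yaw_y -0.37 tilt 0.00 q [ 0.48  0.11 -0.71  1.97  0.08  1.09 -0.28] F [-0.7  0.1 -0.4] T [-0.02  0.01  0.02] w 0.999 gf 0.0
shift [ 0.0009 -0.0057  0.3157]
spin -0.0021
[(1810, [9.1, 296.9], [0, 217, 29, 125]), (1694, [273.2, 210.0], [243, 182, 61, 58]), (326, [186.8, 308.2], [172, 294, 29, 24])] [272.97728658 211.97898579]
```

View pics/w1.png

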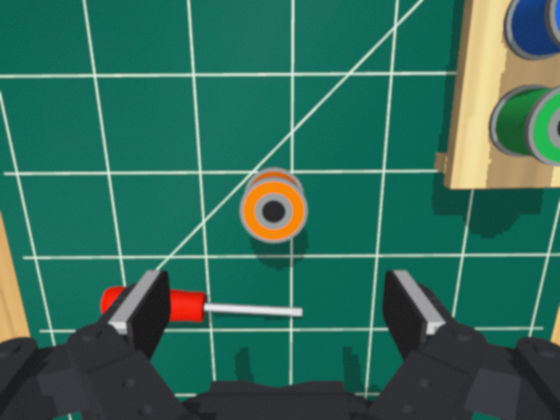

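The wrist view shows the orange ring centred at (273,210), within 2 px of the projected measurement, with the screwdriver clear of the fingers. I'll go down and grip.

Request:
arm_command:
  series: "0 0.001 -0.006 0.045 -0.002; 0 0 0 0.045 0; 0 0 0 0.045 0; 0 0 0 0.045 0; 0 0 0 0.045 0; 0 0 0 0.045 0; 0 0 0 0.045 0; 0 0 0 0 0; 1 0 0 0 0; 1 0 0 0 0"
  newtons: 30

```text
clock: 5.15
position: [0.4564, 0.05, 0.0249]
ee_rot: [0.707, 0.707, 0.0, 0.001]
ft_force: [0.0, -0.4, -0.8]
grip_width: 0.609
grasp_force: 0.0
```

Request:
arm_command:
  series: "1 0 0 0 0; 1 0 0 0 0; 1 0 0 0 0; 1 0 0 0 0; 1 0 0 0 0; 1 0 0 -0.05 0; 1 0 0 -0.08 0; 1 0 0 -0.08 0; 1 0 0 -0.08 0; 1 0 0 0 0"

```text
clock: 6.4
position: [0.4573, 0.0501, 0.1426]
ee_rot: [0.707, 0.707, 0.001, 0.002]
ft_force: [-0.2, -0.5, -1.3]
grip_width: 0.526
grasp_force: 31.0
```

```bash
python3 g.py 0.6174 0.287 0.14 0;python3 - <<'E'
from workcell import viewer
from h import *
c=viewer.camera("wrist");np.savez("pics/w2.npz",**c);cv2.imwrite("pics/w2.png",c["pixels"][:,:,::-1])
E
```

```text
t 6.4 pos [0.4573 0.0501 0.1426] yaw_y -0.02 tilt 0.28 q [ 0.49  0.12 -0.72  1.98  0.09  1.07 -0.28] F [-0.2 -0.5 -1.3] T [0.02 0.02 0.02] w 0.526 gf 31.0
shift [0.5924 0.3998 0.0078]
spin -0.0001
```

View pics/w2.png

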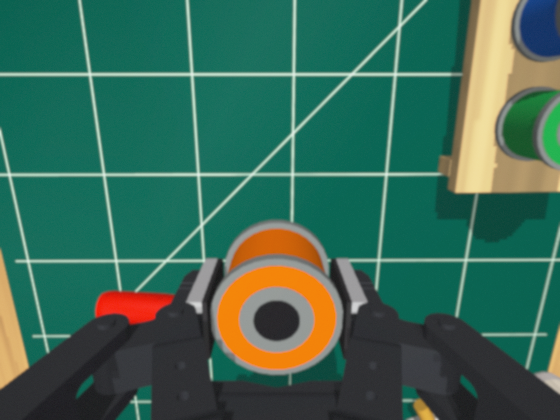

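The spool is held upright between the pads (opening 44.7 mm, grip 31 N). I'll go part of the way and look at the empty place from the wrist camera.

Request:
arm_command:
  series: "1 0.06 0.05 0 0; 1 0.06 0.05 0 0; 1 0.06 0.05 0 0; 1 0.06 0.05 0 0; 1 0.06 0.05 0 0; 1 0.06 0.05 0 0; 1 0 0.05 0 0; 1 0 0.05 0 0; 1 0 0 0 0; 1 0 0 0 0"

```text
clock: 7.7
position: [0.6148, 0.1942, 0.1393]
ee_rot: [0.707, 0.707, -0.001, -0.001]
ft_force: [-0.1, -0.3, -0.3]
grip_width: 0.53
grasp_force: 31.1
```

```bash
python3 g.py 0.6174 0.287 0.14 0;python3 - <<'E'
from workcell import viewer
from h import *
c=viewer.camera("wrist");np.savez("pics/w3.npz",**c)
b,m=blobs(c,(22,120,120),(35,255,255));print(b[:4],proj(c,(.6174,.287,.03)))
cs,_=cv2.findContours(m,cv2.RETR_EXTERNAL,cv2.CHAIN_APPROX_NONE)
q=proj(c,(.6174,.287,.03));k=min([k for k in cs if len(k)>20],key=lambda k:np.linalg.norm(k.reshape(-1,2).mean(0)-q));e=cv2.fitEllipse(k);print(e)
t=load("top0");print(tri([(t,(132.9,180.2)),(c,e[0])]),plane(c,e[0],.03))
E
```

```text
t 7.7 pos [0.6148 0.1942 0.1393] yaw_y 0.02 tilt 0.10 q [ 0.13  0.55 -0.7   1.5   0.37  1.22 -0.62] F [-0.1 -0.3 -0.3] T [-0.05  0.01  0.01] w 0.530 gf 31.1
shift [ 0.232   0.0065 -0.0019]
spin 0.0001
[(2244, [282.3, 60.7], [243, 18, 80, 88])] [281.2538478   65.91120315]
((282.44061279296875, 61.569488525390625), (79.67549133300781, 86.04522705078125), 1.7520723342895508)
(array([0.61856694, 0.28985919, 0.02229894]), np.float64(0.0004476265769995224)) [0.61810174 0.28942801 0.03      ]
```

Request:
arm_command:
  series: "1 0.08 0.002 0 0; 1 0.08 0.003 0 0; 1 0.0733 0.003 0 0; 1 0 0 0.04 0; 1 0 0 0.05 0; 1 0 0 0.05 0; 1 0 0 0.04 0; 1 0 0 0.022 0; 1 0 0 0 0; 1 0 0 0 0"

```text
clock: 9.0
position: [0.6195, 0.2876, 0.0602]
ee_rot: [0.707, 0.707, 0.001, 0.0]
ft_force: [1.1, 0.1, -0.5]
grip_width: 0.528
grasp_force: 31.2
```

```bash
python3 g.py 0.618 0.2875 0.055 0;python3 - <<'E'
from workcell import viewer
from h import *
c=viewer.camera("top");np.savez("pics/t2.npz",**c);w=viewer.camera("wrist");s=viewer.camera("scene")
k=np.hstack([cv2.resize(c["pixels"][140:240,90:240,::-1],(390,260)),cv2.resize(s["pixels"][120:220,310:460,::-1],(390,260))])
k=np.vstack([k,cv2.resize(w["pixels"][...,::-1],(780,330))]);cv2.imwrite("pics/p4.png",k)
E
```

```text
t 9.0 pos [0.6195 0.2876 0.0602] yaw_y -0.01 tilt 0.06 q [-0.05  0.71 -0.66  1.45  0.45  1.14 -0.78] F [ 1.1  0.1 -0.5] T [-0.01  0.    0.05] w 0.528 gf 31.2
shift [-0.0003 -0.0038  0.013 ]
spin -0.0001
```

View pics/p4.png

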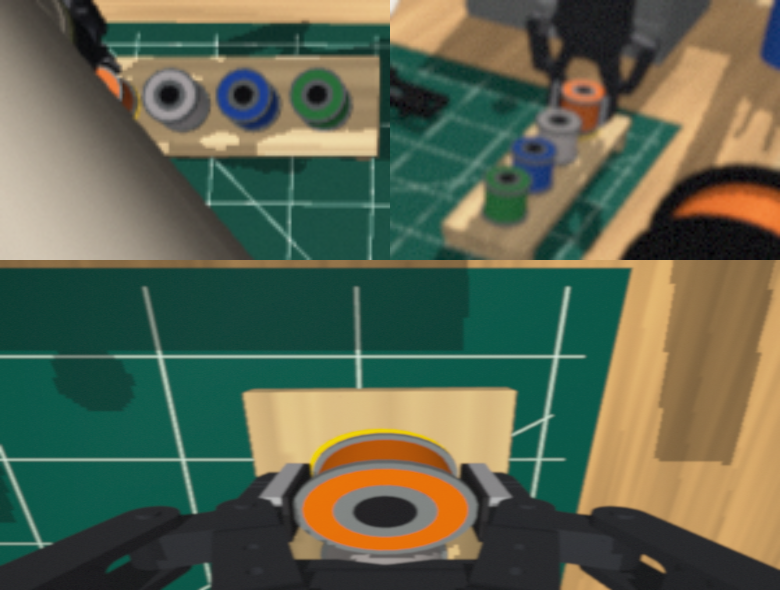

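The spool sits just above the yellow ring, which shows as a narrow rim around its underside and is well centred. I'll shift 1.5 mm in x and lower the last few millimetres.

Request:
arm_command:
  series: "1 0 -0.004 0 0; 1 0 0 0.003 0; 1 0 0 0.003 0; 1 0 0 0.002 0; 1 0 0 0.002 0; 1 0 0 0 0; 1 0 0 0 0; 1 0 0 0 0; 1 0 0 0 0; 1 0 0 0 0"

```text
clock: 10.4
position: [0.6175, 0.2873, 0.0554]
ee_rot: [0.707, 0.707, -0.0, 0.0]
ft_force: [-0.9, -0.4, -1.4]
grip_width: 0.534
grasp_force: 31.2
```

```bash
python3 g.py 0.618 0.2875 0.055 0
```

```text
t 10.4 pos [0.6175 0.2873 0.0554] yaw_y -0.01 tilt 0.00 q [-0.05  0.71 -0.66  1.46  0.46  1.13 -0.79] F [-0.9 -0.4 -1.4] T [-0.02  0.02 -0.01] w 0.534 gf 31.2
shift [0.0005 0.0011 0.0011]
spin -0.0001
```

Request:
arm_command:
  series: "1 0 0 0.0015 0; 1 0 0 0 0; 1 0 0 0 0; 1 0 0 0 0; 1 0 0 0 0; 1 0 0 0 0; 1 0 0 0 0; 1 0 0 0 0; 1 0 0 0 0; 1 0 0 0 0"

```text
clock: 11.65
position: [0.6176, 0.2874, 0.0551]
ee_rot: [0.707, 0.707, 0.0, 0.0]
ft_force: [-3.0, -2.1, 6.0]
grip_width: 0.528
grasp_force: 31.5
```

Contact at 6 N, so it stands on the shelf. I'll open and lift.

Request:
arm_command:
  series: "0.3 0 0 0 0; 0.3 0 0 0 0; 0.2 0 0 0 0; 0.2 0 0 0 0; 0.2 0 0 0 0; 0.2 0 0 -0.03 0; 0.2 0 0 -0.08 0; 0.2 0 0 -0.12 0; 0.2 0 0 -0.12 0; 0.2 0 0 -0.1 0"

```text
clock: 12.9
position: [0.6176, 0.2877, 0.2381]
ee_rot: [0.707, 0.707, 0.001, 0.0]
ft_force: [-0.2, -0.5, -0.5]
grip_width: 0.8
grasp_force: 0.0
```

```bash
python3 g.py 0.618 0.08 0.24 -81.5
```

```text
t 12.9 pos [0.6176 0.2877 0.2381] yaw_y 0.00 tilt 0.13 q [-0.03  0.56 -0.72  1.28  0.36  1.43 -0.72] F [-0.2 -0.5 -0.5] T [ 0.02 -0.01 -0.03] w 0.800 gf 0.0
shift [-0.5191  0.0011 -0.0052]
spin 0.4528
```

Request:
arm_command:
  series: "0.2 -0.12 -0.02 0 0; 0.2 -0.12 -0.02 0 0; 0.2 -0.12 -0.02 0 0; 0.2 -0.12 -0.02 0 0; 0.2 -0.12 -0.02 0 0; 0.2 -0.12 -0.02 0 0; 0.2 -0.12 -0.02 0 0; 0.2 -0.12 -0.02 0 0; 0.2 -0.12 -0.02 0 0; 0.2 -0.12 -0.02 0 0"

```text
clock: 14.15
position: [0.5372, -0.1939, 0.2361]
ee_rot: [0.707, 0.707, 0.0, 0.001]
ft_force: [0.1, 0.2, 0.1]
grip_width: 0.799
grasp_force: 0.0
```

Request:
arm_command:
  series: "0.2 -0.04 -0.02 0 0.056; 0.2 0 0 0 0.056; 0.2 0 0 0 0.056; 0.2 0 0 0 0.056; 0.2 0 0 0 0.056; 0.2 0 0 0 0.056; 0.2 0 0 0 0.056; 0.2 0 0 0 0.056; 0.2 0 0 0 0; 0.2 0 0 0 0"

```text
clock: 15.4
position: [0.5295, -0.2085, 0.2354]
ee_rot: [0.996, 0.084, 0.0, 0.0]
ft_force: [-0.8, 0.1, -0.1]
grip_width: 0.799
grasp_force: 0.0
```

```bash
python3 g.py 0.5284 -0.2396 0.2 -81.5;python3 - <<'E'
from workcell import viewer
from h import *
c=viewer.camera("wrist");np.savez("pics/w5.npz",**c);cv2.imwrite("pics/w5.png",c["pixels"][:,:,::-1])
t=viewer.camera("scene");np.savez("pics/s5.npz",**t)
for n,z in (("knob top",.092),("ctr top",.05)): print(n,proj(c,(.5284,-.2396,z)))
print("or",blobs(c,(3,120,90),(20,255,255))[0][:4])
E
```

```text
t 15.4 pos [ 0.5295 -0.2085  0.2354] yaw_y -80.41 tilt 0.04 q [ 0.65  0.25 -0.41  1.62  0.1   1.3  -1.19] F [-0.8  0.1 -0.1] T [0.01 0.01 0.04] w 0.799 gf 0.0
shift [-0.0158  0.0762  0.0885]
spin 0.0061
knob top [316.5508558 207.0880407]
ctr top [311.46446458 193.47265195]
or [(29771, [510.3, 186.5], [390, 0, 170, 352]), (736, [447.4, 409.3], [430, 395, 41, 25]), (722, [105.2, 409.5], [82, 396, 42, 24]), (408, [313.9, 202.8], [309, 178, 11, 51])]
```

View pics/w5.png

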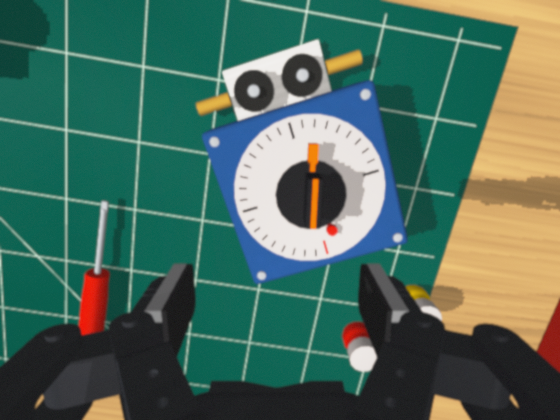

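The wrist view shows the pointer up at (313,152), stripe from (316,180) to (313,228), the red stop at (332,230), zero mark at (326,247), and screws at (214,142), (365,94), (398,238), (261,275).

Run:
```python
from h import *
c=load("w5");t=load("top0")
b,m=blobs(c,(3,120,90),(20,255,255),(290,130,340,240),3);print(b)
ys,xs=np.nonzero(m);
for nm,sel,z in (("stripe",ys>=177,.092),("ptr",ys<170,.0615)):
    P=np.array([plane(c,(x,y),z)[:2] for x,y in zip(xs[sel],ys[sel])]).astype(np.float32)
    l=cv2.fitLine(P,cv2.DIST_L2,0,.001,.001).ravel();print(nm,P.mean(0),"dir",np.degrees(np.arctan2(l[1],l[0])),"len",np.ptp(P@l[:2]),np.ptp(P@np.array([-l[1],l[0]])))
W=[(214,142),(365,94),(398,238),(261,275)];T=[(320+u/3.6,165+v/3.6) for u,v in((51,154),(248,60),(352,256),(153,354))]
X=np.array([tri([(c,w),(t,q)])[0] for w,q in zip(W,T)]);print(X,X.mean(0),[tri([(c,w),(t,q)])[1] for w,q in zip(W,T)])
P=np.array([plane(c,w,.05) for w in W]);a=(P[0]+P[1]-P[2]-P[3]);print(P.mean(0),np.degrees(np.arctan2(a[1],a[0])))
h=cv2.cvtColor(c["pixels"],cv2.COLOR_RGB2HSV)
wd=cv2.inRange(h,(0,0,130),(180,60,255));wd[:100]=0;wd[265:]=0;wd[:,:228]=0;wd[:,390:]=0
n,l,s,ce=cv2.connectedComponentsWithStats(wd);i=1+s[1:,4].argmax();k=cv2.convexHull(cv2.findContours((l==i).astype(np.uint8),0,1)[0][0])
e=cv2.fitEllipse(k);print(e,plane(c,e[0],.05))
# black flange
print("stop",plane(c,(332,230),.058))
```

```text
[(408, [313.9, 202.8], [309, 178, 11, 51]), (278, [312.7, 157.0], [307, 144, 12, 29]), (7, [331.9, 228.3], [330, 227, 4, 4])]
stripe [ 0.5309197  -0.23728746] dir 10.946105 len 0.043612123 0.018801898
ptr [ 0.56247324 -0.23284294] dir 9.074898 len 0.020652652 0.0091459155
[[ 0.55817965 -0.15096368  0.05174266]
 [ 0.6185312  -0.27120636  0.03405057]
 [ 0.49954555 -0.32717637  0.0474314 ]
 [ 0.44160329 -0.20940766  0.04886128]] [ 0.52946493 -0.23968852  0.04552148] [np.float64(0.0012933960504334747), np.float64(0.0011263986891444607), np.float64(0.00035589692654676116), np.float64(0.0013947654623430701)]
[ 0.52983274 -0.2374644   0.05      ] 26.73395420050089
((309.2821350097656, 186.74362182617188), (146.48431396484375, 152.17796325683594), 68.6167984008789) [ 0.53405019 -0.23653821  0.05      ]
stop [ 0.50060229 -0.26282602  0.058     ]
```

Request:
arm_command:
  series: "0.5 -0.0138 0.0737 0 0; 0.7 0 0 0.06 0; 0.7 0 0 0.06 0; 0.7 0 0 0.06 0; 0.7 0 0 0.06 0; 0.7 0 0 0.04 0; 0.7 0 0 0 0; 0.7 0 0 0 0; 0.7 0 0 0 0; 0.7 0 0 0 0"

```text
clock: 16.75
position: [0.5291, -0.2388, 0.1235]
ee_rot: [0.997, 0.082, 0.0, 0.0]
ft_force: [0.1, -0.7, -0.0]
grip_width: 0.3
grasp_force: 0.0
```

```bash
python3 g.py 0.529 -0.2385 0.1 -80.5;python3 - <<'E'
from workcell import viewer
from h import *
c=viewer.camera("wrist");np.savez("pics/w6.npz",**c)
s=viewer.camera("scene")
cv2.imwrite("pics/w6.png",np.vstack([c["pixels"][120:,:,::-1],cv2.resize(s["pixels"][190:320,150:340,::-1],(438,300),interpolation=2) if 0 else np.pad(cv2.resize(s["pixels"][200:310,150:340,::-1],(510,295)),((0,0),(0,50),(0,0)))]))
E
```

```text
t 16.75 pos [ 0.5291 -0.2388  0.1235] yaw_y -80.65 tilt 0.06 q [ 0.66  0.37 -0.38  1.71  0.15  1.09 -1.18] F [ 0.1 -0.7 -0. ] T [ 0.01 -0.01 -0.  ] w 0.300 gf 0.0
shift [-0.0001 -0.0007  0.0588]
spin -0.0008
```

View pics/w6.png

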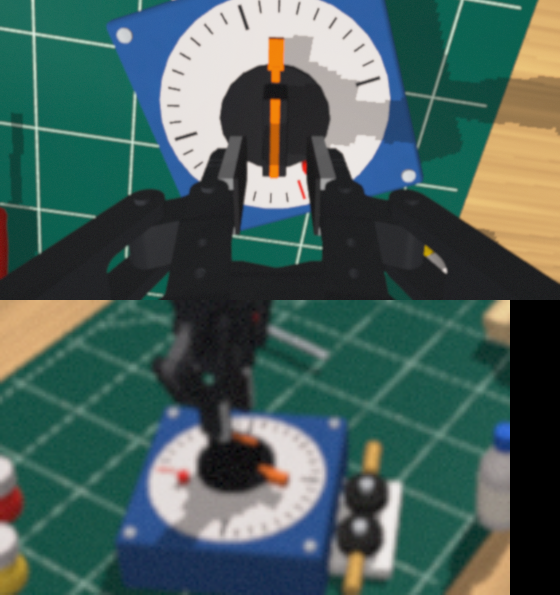

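The knob bar (stripe at column 275) lies parallel to and midway between the fingers (inner edges at columns 240 and 315). I'll descend around it.

Request:
arm_command:
  series: "0.7 0 0 0.03 0; 0.7 0 0 0.03 0; 0.75 0 0 0.02 0; 0.75 0 0 0.009 0; 0.75 0 0 0 0; 0.75 0 0 0 0; 0.75 0 0 0.005 0; 0.75 0 0 0 0; 0.75 0 0 0 0; 0.75 0 0 0 0"
  newtons: 20

```text
clock: 18.1
position: [0.5288, -0.2387, 0.0853]
ee_rot: [0.997, 0.082, -0.0, 0.0]
ft_force: [0.1, -0.3, -0.1]
grip_width: 0.253
grasp_force: 0.0
```

```bash
python3 g.py
```

```text
t 18.1 pos [ 0.5288 -0.2387  0.0853] yaw_y -80.65 tilt 0.01 q [ 0.66  0.41 -0.38  1.75  0.17  1.02 -1.19] F [ 0.1 -0.3 -0.1] T [ 0.02 -0.    0.03] w 0.253 gf 0.0
```

Request:
arm_command:
  series: "0.75 0 0 0.005 0; 0.75 0 0 0 0; 0.75 0 0 0.0025 0; 0.75 0 0 0 0; 0.75 0 0 0.0025 0; 0.75 0 0 0 0; 0.75 0 0 0 0; 0.75 0 0 0 0; 0.75 0 0 0 0; 0.75 0 0 0 0"

```text
clock: 19.35
position: [0.5289, -0.2387, 0.082]
ee_rot: [0.997, 0.081, 0.0, 0.0]
ft_force: [-3.6, 0.4, 8.0]
grip_width: 0.248
grasp_force: 3.9
```

Request:
arm_command:
  series: "0.75 0 0 0.003 0; 0.75 0 0 0.003 0; 0.75 0 0 0.003 0; 0.75 0 0 0.003 0; 0.75 0 0 0.003 0; 0.75 0 0 0 0; 0.75 0 0 0 0; 0.75 0 0 0 0; 0.75 0 0 0 0; 0.75 0 0 0 0"

```text
clock: 20.6
position: [0.5291, -0.2387, 0.078]
ee_rot: [0.997, 0.081, 0.0, 0.001]
ft_force: [-11.2, 4.5, 27.5]
grip_width: 0.252
grasp_force: 13.7
```

```bash
python3 g.py
```

```text
t 20.6 pos [ 0.5291 -0.2387  0.078 ] yaw_y -80.66 tilt 0.07 q [ 0.65  0.42 -0.37  1.75  0.18  1.   -1.19] F [-11.2   4.5  27.5] T [1.09 2.61 0.04] w 0.252 gf 13.7
```

The plunger is fully down: contact began at 0.085 and it is now 7 mm lower and solid at 27 N. I'll ease back toward 14 N and then grip.

Request:
arm_command:
  series: "0.75 0 0 -0.005 0; 0.75 0 0 0 0; 1 0 0 0 0; 1 0 0 0 0; 1 0 0 0 0; 1 0 0 0 0; 1 0 0 0 0; 1 0 0 0 0; 1 0 0 0 0; 1 0 0 0 0"
  newtons: 25

```text
clock: 21.85
position: [0.5292, -0.238, 0.0785]
ee_rot: [0.997, 0.082, 0.0, -0.0]
ft_force: [-4.7, 4.2, 13.1]
grip_width: 0.136
grasp_force: 32.6
```

```bash
python3 g.py
```

```text
t 21.85 pos [ 0.5292 -0.238   0.0785] yaw_y -80.62 tilt 0.04 q [ 0.65  0.42 -0.38  1.75  0.18  1.01 -1.19] F [-4.7  4.2 13.1] T [ 0.81  1.01 -0.04] w 0.136 gf 32.6
```

Request:
arm_command:
  series: "1 0 0 0 -0.02; 1 0 0 0 -0.03; 1 0 0 0 -0.03; 1 0 0 0 -0.03; 1 0 0 0 -0.03; 1 0 0 0 -0.03; 1 0 0 0 -0.03; 1 0 0 0 0; 1 0 0 0 0; 1 0 0 0 0"

```text
clock: 23.1
position: [0.5296, -0.2387, 0.0786]
ee_rot: [0.923, 0.386, 0.001, 0.001]
ft_force: [-1.7, 0.3, 9.6]
grip_width: 0.131
grasp_force: 31.9
```

```bash
python3 g.py;python3 - <<'E'
from workcell import viewer
from h import *
s=viewer.camera("scene");t=viewer.camera("top");np.savez("pics/t7.npz",**t)
cv2.imwrite("pics/k7.png",np.hstack([cv2.resize(s["pixels"][220:320,180:310,::-1],(390,300)),cv2.resize(t["pixels"][165:275,320:430,::-1],(400,300))]))
b=blobs(s,(3,120,90),(20,255,255),(200,240,275,300),3)[0];print(b)
for q in b: 
    d=plane(s,q[1],.0545)[:2]-[.529,-.2385];print(np.round(d,3),np.degrees(np.arctan2(d[1],d[0])))
E
```

```text
t 23.1 pos [ 0.5296 -0.2387  0.0786] yaw_y -44.65 tilt 0.11 q [ 0.74  0.44 -0.49  1.74  0.23  1.02 -0.61] F [-1.7  0.3  9.6] T [0.27 0.38 0.03] w 0.131 gf 31.9
[(42, [253.1, 260.4], [248, 258, 11, 6]), (4, [244.5, 251.5], [244, 251, 2, 2]), (3, [228.7, 253.7], [228, 253, 2, 2])]
[0.022 0.026] 48.980975307443586
[-0.009  0.037] 103.12466908012529
[-0.032  0.015] 155.63009755551548
```

Turning freely: the pointer is at about 47° with no moment on the tool. I'll press slightly more and carry on.

Request:
arm_command:
  series: "1 0 0 0.0015 0; 1 0 0 0 -0.03; 1 0 0 0 -0.04; 1 0 0 0 -0.04; 1 0 0 0 -0.04; 1 0 0 0 -0.04; 1 0 0 0 -0.04; 1 0 0 0 -0.03; 1 0 0 0 0; 1 0 0 0 0"

```text
clock: 24.45
position: [0.5306, -0.239, 0.0785]
ee_rot: [0.694, 0.72, 0.001, 0.002]
ft_force: [0.4, 1.1, 11.4]
grip_width: 0.132
grasp_force: 31.8
```

```bash
python3 g.py
```

```text
t 24.45 pos [ 0.5306 -0.239   0.0785] yaw_y 2.15 tilt 0.25 q [ 0.86  0.47 -0.63  1.74  0.32  1.03  0.15] F [ 0.4  1.1 11.4] T [ 0.07 -0.28  0.03] w 0.132 gf 31.8
```

Request:
arm_command:
  series: "1 0 0 0.001 0; 1 0 0 0 -0.04; 1 0 0 0 -0.04; 1 0 0 0 -0.04; 1 0 0 0 -0.04; 1 0 0 0 -0.04; 1 0 0 0 -0.04; 1 0 0 0 -0.04; 1 0 0 0 -0.04; 1 0 0 0 0"

```text
clock: 25.7
position: [0.5317, -0.2382, 0.0785]
ee_rot: [0.26, 0.966, 0.001, 0.003]
ft_force: [3.9, 2.3, 12.0]
grip_width: 0.136
grasp_force: 31.4
```

```bash
python3 g.py
```

```text
t 25.7 pos [ 0.5317 -0.2382  0.0785] yaw_y 59.90 tilt 0.35 q [ 1.    0.53 -0.83  1.73  0.44  1.07  1.08] F [ 3.9  2.3 12. ] T [ 0.56 -0.88  0.01] w 0.136 gf 31.4
```

Request:
arm_command:
  series: "1 0 0 0.0005 -0.04; 1 0 0 0 -0.04; 1 0 0 0 -0.04; 1 0 0 0 -0.04; 1 0 0 0 -0.04; 1 0 0 0 -0.04; 1 0 0 0 -0.03; 1 0 0 0 0; 1 0 0 0 0; 1 0 0 0 0"

```text
clock: 26.95
position: [0.5317, -0.2371, 0.0785]
ee_rot: [-0.16, 0.987, -0.0, 0.003]
ft_force: [2.6, 4.6, 15.2]
grip_width: 0.132
grasp_force: 31.8
```

```bash
python3 g.py;python3 - <<'E'
from workcell import viewer
from h import *
t=viewer.camera("top");s=viewer.camera("scene")
cv2.imwrite("pics/k8.png",np.hstack([cv2.resize(s["pixels"][220:320,180:310,::-1],(390,300)),cv2.resize(t["pixels"][165:275,320:430,::-1],(400,300))]))
E
```

```text
t 26.95 pos [ 0.5317 -0.2371  0.0785] yaw_y 108.44 tilt 0.34 q [ 1.11  0.6  -0.99  1.73  0.56  1.11  1.84] F [ 2.6  4.6 15.2] T [ 1.27 -0.58  0.06] w 0.132 gf 31.8
```

View pics/k8.png

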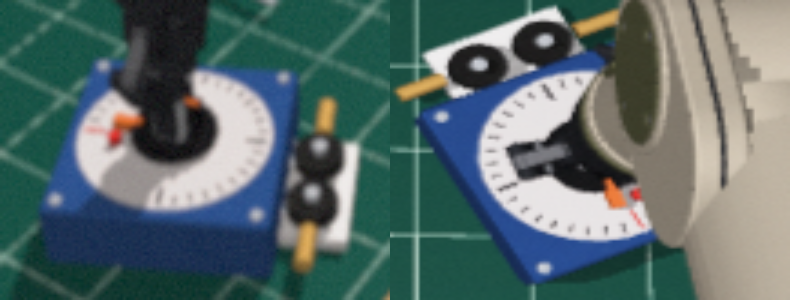

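The pointer is now just short of the red stop in both views, as expected (about 8° to go). I'll continue slowly, watching the moment.

Request:
arm_command:
  series: "1 0 0 0 -0.01; 1 0 0 0 -0.01; 1 0 0 0 -0.01; 1 0 0 0 -0.008; 1 0 0 0 0; 1 0 0 0 0; 1 0 0 0 0; 1 0 0 0 0; 1 0 0 0 0; 1 0 0 0 0"

```text
clock: 28.3
position: [0.5316, -0.237, 0.0785]
ee_rot: [-0.219, 0.976, -0.0, 0.003]
ft_force: [1.8, 6.1, 14.8]
grip_width: 0.138
grasp_force: 31.8
```

```bash
python3 g.py
```

```text
t 28.3 pos [ 0.5316 -0.237   0.0785] yaw_y 115.29 tilt 0.33 q [ 1.13  0.62 -1.01  1.72  0.57  1.12  1.95] F [ 1.8  6.1 14.8] T [ 1.32 -0.53  0.03] w 0.138 gf 31.8
```

Request:
arm_command:
  series: "1 0 0 0 -0.006; 1 0 0 0 -0.006; 1 0 0 0 0; 1 0 0 0 0; 1 0 0 0 0; 1 0 0 0 0; 1 0 0 0 0; 1 0 0 0 0; 1 0 0 0 0; 1 0 0 0 0"

```text
clock: 29.55
position: [0.5316, -0.2369, 0.0785]
ee_rot: [-0.237, 0.971, -0.0, 0.003]
ft_force: [3.0, 6.2, 15.8]
grip_width: 0.139
grasp_force: 31.6
```

```bash
python3 g.py
```

```text
t 29.55 pos [ 0.5316 -0.2369  0.0785] yaw_y 117.43 tilt 0.33 q [ 1.13  0.62 -1.02  1.72  0.58  1.12  1.99] F [ 3.   6.2 15.8] T [ 1.4  -0.42 -0.14] w 0.139 gf 31.6
```

Request:
arm_command:
  series: "1 0 0 0 -0.005; 1 0 0 0 0; 1 0 0 0 0; 1 0 0 0 0; 1 0 0 0 0; 1 0 0 0 0; 1 0 0 0 0; 1 0 0 0 0; 1 0 0 0 0; 1 0 0 0 0"

```text
clock: 30.8
position: [0.5316, -0.237, 0.0785]
ee_rot: [-0.244, 0.97, -0.0, 0.003]
ft_force: [1.9, 5.7, 15.3]
grip_width: 0.137
grasp_force: 32.5
```

```bash
python3 g.py
```

```text
t 30.8 pos [ 0.5316 -0.237   0.0785] yaw_y 118.30 tilt 0.33 q [ 1.13  0.62 -1.02  1.72  0.58  1.13  2.  ] F [ 1.9  5.7 15.3] T [ 1.38 -0.42 -0.4 ] w 0.137 gf 32.5
```

The moment rose sharply to −0.4 N m with no further motion, so the knob is at the zero stop. I'll relax the twist, let go, and rise.

Request:
arm_command:
  series: "1 0 0 0 0.005; 1 0 0 0 0; 0.75 0 0 0 0; 0.75 0 0 0 0; 0.75 0 0 0 0; 0.75 0 0 -0.01 0; 0.75 0 0 -0.02 0; 0.75 0 0 -0.04 0; 0.75 0 0 -0.1 0; 0.75 0 0 -0.12 0"

```text
clock: 32.05
position: [0.528, -0.2386, 0.1931]
ee_rot: [-0.236, 0.972, 0.0, -0.001]
ft_force: [1.0, -0.9, 1.0]
grip_width: 0.25
grasp_force: 0.0
```

Request:
arm_command:
  series: "0.5 0 0 -0.1 0; 0.5 0 0 -0.1 0; 0.5 0 0 0 0.05; 0.5 0 0 0 0.05; 0.5 0 0 0 0.05; 0.5 0 0 0 0.05; 0.5 0 0 0 0.05; 0.5 0 0 0 0.05; 0.5 0 0 0 0.05; 0.5 0 0 0 0.05"

```text
clock: 33.3
position: [0.5284, -0.2385, 0.2725]
ee_rot: [0.382, 0.924, -0.0, -0.0]
ft_force: [0.4, 0.1, 0.4]
grip_width: 0.498
grasp_force: 0.0
```

```bash
python3 g.py;python3 - <<'E'
from workcell import viewer
from h import *
c=viewer.camera("wrist");t=viewer.camera("top");s=viewer.camera("scene");np.savez("pics/t9.npz",**t);np.savez("pics/s9.npz",**s);np.savez("pics/w9.npz",**c)
cv2.imwrite("pics/k9.png",np.vstack([np.hstack([cv2.resize(x[...,::-1],(400,300),interpolation=cv2.INTER_CUBIC) for x in (s["pixels"],s["pixels"][220:320,180:310])]),np.hstack([cv2.resize(x[...,::-1],(400,300)) for x in (t["pixels"],c["pixels"])])]))
E
```

```text
t 33.3 pos [ 0.5284 -0.2385  0.2725] yaw_y 45.06 tilt 0.02 q [ 1.07  0.35 -0.91  1.51  0.28  1.41  0.93] F [0.4 0.1 0.4] T [0.06 0.   0.02] w 0.498 gf 0.0
```

View pics/k9.png

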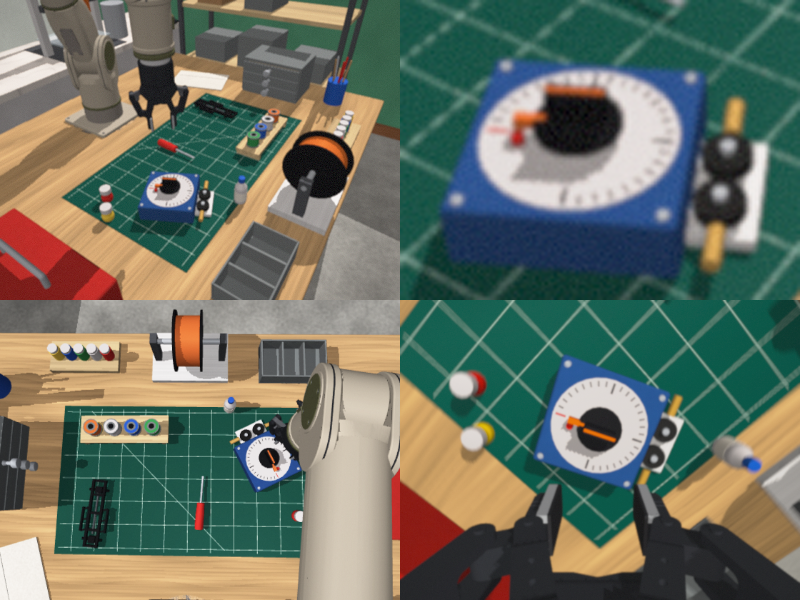

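The pointer lies beside the red stop at the red zero mark, and the orange spool stands at the left end of the row with everything else in place. I'll check both numerically.

Run:
```python
from h import *
c=load("w9");t=load("t9");s=load("s9");t0=load("top0")
b,m=blobs(c,(5,120,90),(20,255,255),(360,150,490,330),10);print(b)
for nm,q in (("stripe",b[0]),):
    n,l=cv2.connectedComponents(m);i=l[int(round(q[1][1])),int(round(q[1][0]))];ys,xs=np.nonzero(l==i)
    P=np.array([plane(c,(x,y),.092)[:2] for x,y in zip(xs,ys)]).astype(np.float32);v=cv2.fitLine(P,2,0,.001,.001).ravel();print(nm,np.degrees(np.arctan2(v[1],v[0]))%180,P.mean(0))
def ring(c,box,lo=(3,120,90)):
    m=blobs(c,lo,(20,255,255),box)[1];k=max(cv2.findContours(m,0,1)[0],key=cv2.contourArea);return cv2.fitEllipse(k)
e=ring(t,(115,160,145,195));f=ring(s,(370,145,400,185),(3,120,170));print(e,f,plane(t,e[0],.07),tri([(t,e[0]),(s,f[0])]))
def g(c,lo,hi): 
    m=blobs(c,lo,hi,(150,160,225,195))[1];return cv2.fitEllipse(max(cv2.findContours(m,0,1)[0],key=cv2.contourArea))[0]
for lo,hi in (((100,120,60),(125,255,255)),((50,60,130),(75,255,255))): print(g(t,lo,hi),g(t0,lo,hi))
```

```text
[(8651, [438.3, 277.2], [368, 221, 122, 109]), (209, [483.6, 190.9], [473, 179, 17, 24]), (117, [381.1, 155.1], [375, 150, 14, 12])]
stripe 27.775724 [ 0.69564706 -0.19225742]
((126.49421691894531, 176.72251892089844), (17.831682205200195, 19.05658531188965), 65.5561294555664) ((383.3437805175781, 155.7010040283203), (7.935907363891602, 15.558754920959473), 94.85209655761719) [0.61608873 0.28673663 0.07      ] (array([0.6169718 , 0.28716886, 0.07092831]), np.float64(0.0012451606532403044))
(183.04989624023438, 176.07681274414062) (183.0906524658203, 176.07257080078125)
(211.54522705078125, 176.03384399414062) (211.54522705078125, 176.03384399414062)
```

Run:
```python
from h import *
c=load("w9")
b,m=blobs(c,(5,120,90),(20,255,255),(215,150,310,205),8);print(b)
n,l=cv2.connectedComponents(m)
for q,z in zip(b,(.092,.0615)):
    i=np.bincount(l[m>0]).argsort()[::-1][b.index(q)];ys,xs=np.nonzero(l==i)
    P=np.array([plane(c,(x,y),z)[:2] for x,y in zip(xs,ys)]).astype(np.float32);v=cv2.fitLine(P,2,0,.001,.001).ravel();d=P.mean(0)-[.5315,-.2375];print(np.degrees(np.arctan2(v[1],v[0]))%180,P.mean(0),np.degrees(np.arctan2(d[1],d[0]))%360)
```

```text
[(354, [278.7, 188.8], [256, 179, 47, 21]), (242, [245.4, 170.9], [234, 163, 25, 15])]
25.779835 [ 0.53034717 -0.23732638] 171.43561746532293
27.412188 [ 0.50144106 -0.25236452] 206.3129640151825
```

The bar points 206° against the zero direction of 206.7° (the next lock gap is 9° away), and the spool is upright on its place to within 1 mm. Handing in.

```bash
python3 -c "
from workcell import manip
print(manip.hand_in())"
```

```text
the job is handed in; nothing more can be done
None
```

The orange spool stands upright on the empty place, measured within about 1 mm of it. The reset knob was turned back to its zero stop and released there, and the job was handed in at about 33 s; no verdict came back.

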